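# Press-test the preserve jar lids and set aside the one that lost its seal

## Task

Check the seals of the four preserve jars on the cooling rack: working along the row from left to right, press the dome in the middle of each lid firmly with a fingertip, as far as it goes under about 6 N, and let it go again. After all four are tested, lift the jar whose dome clicked in and stand it upright in the fridge tray, as it has lost its seal; the ones that stayed firm are sealed and stay standing where they are on the rack. Do not knock over any jar or any of the other things on the table.

Things in the scene. Friction and masses are not known exactly. Their poses are not given: they have to be found in the camera images.
- jar_a: one of four small glass preserve jars of the same make and batch standing in a row on the wire rack: 62 mm by 68 mm across the glass, green screw lid 63 mm across from 74 to 84 mm above the jar's underside, 0.25 kg (varies). Its origin is the centre of its underside, z up. Can be picked from above by the lid and shoulder. Its yaw varies; neighbours stand about 95 mm apart, centre to centre (the letters say nothing of the place in the row or of the seal)
- jar_b: one of four small glass preserve jars of the same make and batch standing in a row on the wire rack: 62 mm by 68 mm across the glass, green screw lid 63 mm across from 74 to 84 mm above the jar's underside, 0.25 kg (varies). Its origin is the centre of its underside, z up. Can be picked from above by the lid and shoulder. Its yaw varies; neighbours stand about 95 mm apart, centre to centre (the letters say nothing of the place in the row or of the seal)
- jar_c: one of four small glass preserve jars of the same make and batch standing in a row on the wire rack: 62 mm by 68 mm across the glass, green screw lid 63 mm across from 74 to 84 mm above the jar's underside, 0.25 kg (varies). Its origin is the centre of its underside, z up. Can be picked from above by the lid and shoulder. Its yaw varies; neighbours stand about 95 mm apart, centre to centre (the letters say nothing of the place in the row or of the seal)
- jar_d: one of four small glass preserve jars of the same make and batch standing in a row on the wire rack: 62 mm by 68 mm across the glass, green screw lid 63 mm across from 74 to 84 mm above the jar's underside, 0.25 kg (varies). Its origin is the centre of its underside, z up. Can be picked from above by the lid and shoulder. Its yaw varies; neighbours stand about 95 mm apart, centre to centre (the letters say nothing of the place in the row or of the seal)
- jar_a_top (a point): centre of the crown of the sprung safety dome in the middle of jar jar_a's lid: a low dome in the lid's own green, 29 mm across, standing 5 mm above the flat lid (so the crown is 89 mm above the jar's underside while not pressed); this point goes down with the dome. z up
- jar_b_top (a point): centre of the crown of the sprung safety dome in the middle of jar jar_b's lid: a low dome in the lid's own green, 29 mm across, standing 5 mm above the flat lid (so the crown is 89 mm above the jar's underside while not pressed); this point goes down with the dome. z up
- jar_c_top (a point): centre of the crown of the sprung safety dome in the middle of jar jar_c's lid: a low dome in the lid's own green, 29 mm across, standing 5 mm above the flat lid (so the crown is 89 mm above the jar's underside while not pressed); this point goes down with the dome. z up
- jar_d_top (a point): centre of the crown of the sprung safety dome in the middle of jar jar_d's lid: a low dome in the lid's own green, 29 mm across, standing 5 mm above the flat lid (so the crown is 89 mm above the jar's underside while not pressed); this point goes down with the dome. z up
- jar_a_dome (a joint): how far the dome of jar jar_a's lid is pressed in, m: 0 at rest, 0.0035 fully in. All four lids look alike. On a jar that has lost its vacuum the dome gives with a click: it holds up to about 4 N, then snaps through with falling resistance and stops fully in at 3.5 mm; let go, it springs back up. On a jar that is still sealed it hardly gives: about 10 N per mm, so 0.5 to 0.7 mm under the usual test press of 5 to 7 N
- jar_b_dome (a joint): how far the dome of jar jar_b's lid is pressed in, m: 0 at rest, 0.0035 fully in. All four lids look alike. On a jar that has lost its vacuum the dome gives with a click: it holds up to about 4 N, then snaps through with falling resistance and stops fully in at 3.5 mm; let go, it springs back up. On a jar that is still sealed it hardly gives: about 10 N per mm, so 0.5 to 0.7 mm under the usual test press of 5 to 7 N
- jar_c_dome (a joint): how far the dome of jar jar_c's lid is pressed in, m: 0 at rest, 0.0035 fully in. All four lids look alike. On a jar that has lost its vacuum the dome gives with a click: it holds up to about 4 N, then snaps through with falling resistance and stops fully in at 3.5 mm; let go, it springs back up. On a jar that is still sealed it hardly gives: about 10 N per mm, so 0.5 to 0.7 mm under the usual test press of 5 to 7 N
- jar_d_dome (a joint): how far the dome of jar jar_d's lid is pressed in, m: 0 at rest, 0.0035 fully in. All four lids look alike. On a jar that has lost its vacuum the dome gives with a click: it holds up to about 4 N, then snaps through with falling resistance and stops fully in at 3.5 mm; let go, it springs back up. On a jar that is still sealed it hardly gives: about 10 N per mm, so 0.5 to 0.7 mm under the usual test press of 5 to 7 N
- rack: wire cooling rack, fixed, 160 mm by 400 mm, top 20 mm above the table; origin at the centre of its underside, y along its long side towards the left end (as the robot sees it), x away from the robot. The row of jars runs along its y
- tray: shallow white plastic fridge tray, fixed, empty, to the right of the rack: 200 mm (x) by 160 mm (y), 38 mm high, walls 4 mm, inner floor 4 mm above its origin; origin at the centre of its underside; a carrying loop juts 26 mm out on its -x side
- big_jar: larger screw-lid jar, 71x76x98 mm, no dome in its lid, a bystander; origin at the centre of its underside, z up
- spice: small spice jar, 42x42x96 mm, a bystander; origin at the centre of its underside, z up
- tin: food tin, 76 mm across, 58 mm high, a bystander; origin at the centre of its underside, z up
- glass_cup: drinking glass, 82 mm across, 86 mm high, a bystander; origin at the centre of its underside, z up
- mug: mug with a handle, 78x116x101 mm, a bystander; origin at the centre of its underside, z up
Not all that is in view belongs to the job. What is shaped like the jar_c but blue or yellow is not meant.

How it is judged (in metres and radians):
On the way, in this order (a step that is already met when the one before it is completed fails the run):
1. the dome of the first jar from the left is pressed: more than 3 N on a firm dome, or more than 2.5 mm in on one that gives (((y of jar_a in the frame of rack between 0.095 and 0.3 m and contact force between the fingers and jar_a_dome above 3 N) or (y of jar_b in the frame of rack between 0.095 and 0.3 m and contact force between the fingers and jar_b_dome above 3 N) or (y of jar_c in the frame of rack between 0.095 and 0.3 m and value of joint jar_c_dome above 0.0025 m) or (y of jar_d in the frame of rack between 0.095 and 0.3 m and contact force between the fingers and jar_d_dome above 3 N))), for 0.04 s.
2. the dome of the second jar from the left is pressed: more than 3 N on a firm dome, or more than 2.5 mm in on one that gives (((y of jar_a in the frame of rack between 0 and 0.095 m and contact force between the fingers and jar_a_dome above 3 N) or (y of jar_b in the frame of rack between 0 and 0.095 m and contact force between the fingers and jar_b_dome above 3 N) or (y of jar_c in the frame of rack between 0 and 0.095 m and value of joint jar_c_dome above 0.0025 m) or (y of jar_d in the frame of rack between 0 and 0.095 m and contact force between the fingers and jar_d_dome above 3 N))), for 0.04 s.
3. the dome of the third jar from the left is pressed: more than 3 N on a firm dome, or more than 2.5 mm in on one that gives (((y of jar_a in the frame of rack between -0.095 and 0 m and contact force between the fingers and jar_a_dome above 3 N) or (y of jar_b in the frame of rack between -0.095 and 0 m and contact force between the fingers and jar_b_dome above 3 N) or (y of jar_c in the frame of rack between -0.095 and 0 m and value of joint jar_c_dome above 0.0025 m) or (y of jar_d in the frame of rack between -0.095 and 0 m and contact force between the fingers and jar_d_dome above 3 N))), for 0.04 s.
4. the dome of the fourth jar from the left is pressed: more than 3 N on a firm dome, or more than 2.5 mm in on one that gives (((y of jar_a in the frame of rack between -0.3 and -0.095 m and contact force between the fingers and jar_a_dome above 3 N) or (y of jar_b in the frame of rack between -0.3 and -0.095 m and contact force between the fingers and jar_b_dome above 3 N) or (y of jar_c in the frame of rack between -0.3 and -0.095 m and value of joint jar_c_dome above 0.0025 m) or (y of jar_d in the frame of rack between -0.3 and -0.095 m and contact force between the fingers and jar_d_dome above 3 N))), for 0.04 s.
5. the jar whose dome clicked is lifted clear of the rack (height (world z) of jar_c above 0.06 m), for 0.1 s.
At the end, for the whole second after the job is handed in: The jar whose dome clicks in stands upright (within 0.1 rad) and at rest on the tray's floor, its centre within 85 mm (x) and 65 mm (y) of the tray's centre; the three sealed jars stand upright on the rack within 30 mm of where they stood (x of jar_c in the frame of tray between -0.085 and 0.085 m and y of jar_c in the frame of tray between -0.065 and 0.065 m and z of jar_c in the frame of tray below 0.012 m and angle between each of jar_c, jar_a, jar_b, jar_d's own z axis and vertical below 0.1 rad and linear speed of jar_c below 0.02 m/s and distance of each of jar_a, jar_b, jar_d from where it was at the start of the episode below 0.03 m and z of jar_a in the frame of rack between 0.012 and 0.03 m and z of jar_b in the frame of rack between 0.012 and 0.03 m and z of jar_d in the frame of rack between 0.012 and 0.03 m); the robot touches nothing.
It fails at once if a preserve jar or a bystander is knocked over (angle between any of jar_a, jar_b, jar_c, jar_d, big_jar, spice, tin, glass_cup, mug's own z axis and vertical above 0.6 rad).
It also fails if it takes over 54 s, if anything falls off the work surface, if the arm or the gripper's body presses on something with over 40 N, if the wrist force passes 120 N, or if a joint passes its speed limit or range.

## Robot

A 6-joint arm with a two-finger parallel gripper is mounted at the origin on a cart in front of the work surface, level with it; the furniture and walls round the work are solid. World frame = base frame: x ahead of the robot, y to its left, z up, the work surface at z = 0. Lengths are in m, angles in degrees, forces in N, time in s.
With the tool pointing down it reaches from about 0.375 to 0.9 m from the base axis. Payload 3.1 kg.
Tool frame: the origin (TCP) lies at the very end of the fingers, on their centre line; the grasp point (between the pads) lies 19 mm behind it; z points along the fingers, y is the direction in which the jaws open and shut (so a half turn about z gives the same grasp; the last joint's range is limited). The gripper opens to 87 mm and grips with 3 to 60 N. Pads are 19 mm wide; open, the fingers measure 117 mm over their backs; the gripper's body (75 mm by 190 mm) begins 51 mm behind the grasp point.
Start: joints at [-80.701, 30.224, 82.088, -0, 67.689, -10.227], TCP at [0.209, -0.589, 0.223] pointing down, gripper open.
Joint ranges: [-176.69, 176.69], [-43.24, 126.21], [12.49, 139.97], [-82, 262], [0, 151.66], [-163.58, 163.58]. Speed limits (degrees/s): [159.86, 159.86, 180, 180, 180, 180].

## Interface

Orientations are given as a 3x3 rotation matrix whose columns are the frame's x, y, z axes.
In Python, from rig import read_state, capture, hand_in gives the robot as it stands. The module is installed in compiled form; this text tells all that it offers.
- The arm moves only by the tool send_rows, never from a script. Its argument "moves" is one flat list of numbers, 7 for each row, row after row: the turn, a rotation vector about the world's x, y, z in degrees, then the shift along the world's x, y, z in cm, then the gripper's target within -1 to 1 (fully open at 1, half-way at 0, shut at -1). In form: [rx, ry, rz, tx, ty, tz, hand, rx, ry, rz, tx, ty, tz, hand, ...]. A call has 1 to 20 rows; each row shifts and turns the commanded pose from where the row before left it; what a row does not reach is not made up. A row lasts 1/10 s, in which the tool goes at most 50 mm and 8.59 degrees, less where a joint would pass 70% of its speed; a pose out of reach is approached as far as the arm can. A call with a gripper value outside its range is refused whole. The fingers move at their own pace and stop on an object; the grip force is fixed at half the most. Time passes only in rows, so rows that do not move let the fingers close. It gives the time, the measured TCP pose, the force and the opening at its end, in the units of the state.
- read_state(): the state, without advancing time (a new reading comes with each control period).
- capture(name): name is "side" or "top"; returns a dict with "pixels" (400x640x3 uint8, red, green, blue), "vertical_fov" (degrees; the focal length in pixels is half the picture's height over the tangent of half this angle, whatever the lens; pixels are square), "cx", "cy" (the principal point, pixels), "rvec" (rotation vector, rad) and "tvec" (3), from world to camera coordinates, as OpenCV has them. Camera axes: x right, y down, z forward; pixel columns grow to the right and rows downward; lengths in m; the calibration is good to about 2 mm. A picture is of the moment at which its call begins. There is no depth.
- hand_in(): hands the job in, once; it reports no verdict.
The state is a dict: "time_s": time; "joint_positions": joint angles; "qvel": joint speeds; "tau": joint torques, N m; "position": TCP position; "tcp_rot": TCP orientation; "force": force on the tool from outside, world axes, zero at the start; "moment": the same for the moment, N m; "opening": opening from 0.0 (shut) to 1.0 (fully open).
Only numpy, scipy, OpenCV 4.12 (cv2) and the standard library are available. Lean on these libraries where they do the work, as an engineer would, in place of code of your own. Each camera call takes 0.05 s, during which the arm holds its last target.

## Working session

There is one attempt and no reset: what is moved stays moved. The work goes in short steps, Python scripts to look and compute and a tool call to move; the robot and the scene stay as the last step left them, time stands still between calls to the robot, and variables do not carry over. Pictures are saved under pics/ and viewed, and the job is handed in when it is done.

Besides the shell and the picture viewer there is one more tool, called in YAML: its name, and indented under it one key for each argument. send_rows: Moves the arm, as the interface text tells. Its arguments: {"type":"object","properties":{"moves":{"type":"array","items":{"type":"number"}}},"required":["moves"]}

```bash
mkdir -p pics
cat > h.py <<'E'
import numpy as np,cv2
from rig import read_state,capture
def cam(c):
    R,_=cv2.Rodrigues(np.array(c['rvec'],float)); t=np.array(c['tvec'],float).ravel()
    f=200/np.tan(np.radians(c['vertical_fov'])/2)
    K=np.array([[f,0,c['cx']],[0,f,c['cy']],[0,0,1]]); return K,R,t
def ray(c,u,v):
    K,R,t=cam(c); d=R.T@np.linalg.inv(K)@np.array([u,v,1.]); return -R.T@t,d/np.linalg.norm(d)
def onplane(c,u,v,z):
    o,d=ray(c,u,v); return o+d*(z-o[2])/d[2]
def proj(c,p):
    K,R,t=cam(c); q=K@(R@np.array(p,float)+t); return q[:2]/q[2]
def tri(a,b):
    (o1,d1),(o2,d2)=a,b
    A=np.stack([d1,-d2],1); s=np.linalg.lstsq(A,o2-o1,rcond=None)[0]
    p,q=o1+s[0]*d1,o2+s[1]*d2; return (p+q)/2,np.linalg.norm(p-q)
E
python3 - <<'E'
from h import *
import pickle
d={}
for n in('top','side'):
    c=capture(n); d[n]=c; cv2.imwrite(f'pics/{n}0.png',c['pixels'][:,:,::-1]); K,R,t=cam(c); print(n,K[0,0],c['cx'],c['cy'],-R.T@t,R[2])
pickle.dump(d,open('c0.pkl','wb'))
s=read_state();print(s)
E
```

```text
top 436.51214929138223 321.75460945774967 191.93975748129046 [0.41289698 0.07415609 1.35501297] [ 1.25369188e-01 -1.29174010e-04 -9.92110150e-01]
side 460.9388509578221 325.824332424328 200.86149791135145 [-0.14958405  1.04664662  0.73841777] [ 0.52401128 -0.70507006 -0.47779534]
{'time_s': 0.1, 'joint_positions': array([-8.07016271e+01,  3.02746532e+01,  8.21500435e+01,  3.10411266e-05,
        6.76905249e+01, -1.02280930e+01]), 'qvel': array([-0.01577678, -0.16767145, -0.15632885, -0.02376175,  0.04150257,
        0.02971737]), 'tau': array([ 1.31764773e-04, -4.40984237e+01, -1.77151287e+01,  6.34513004e-02,
        5.33836358e-02, -3.51773292e-05]), 'position': array([ 0.20881027, -0.58837038,  0.22165309]), 'tcp_rot': array([[ 9.42487327e-01,  3.34241730e-01, -3.24433560e-04],
       [ 3.34241696e-01, -9.42485305e-01,  1.98465258e-03],
       [ 3.57579849e-04, -1.97894913e-03, -9.99997978e-01]]), 'force': array([ 0.21827017, -0.49259669,  0.18364369]), 'moment': array([ 0.07212371, -0.02424326, -0.02255136]), 'opening': 0.9977325591877788}
```

View pics/top0.png

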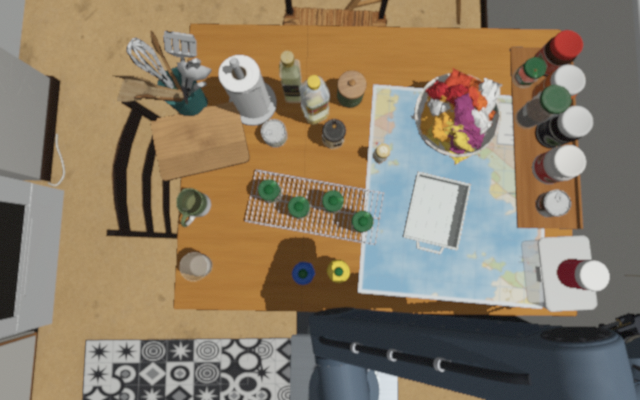

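View pics/side0.png

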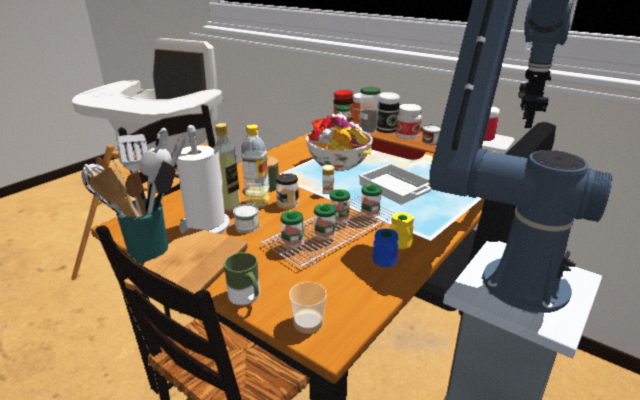

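Top view: four green lids on the rack near (269,190), (299,207), (333,201) and (363,222). The tray is near (437,211), and the blue and yellow decoys are at (303,273) and (339,271). In the side view the lids are near (291,218), (325,212), (340,197) and (371,190). Next I measure the lids.

Run:
```python
from h import *
import pickle
d=pickle.load(open('c0.pkl','rb'))
C={}
for n,roi in(('top',(240,170,390,245)),('side',(270,175,395,250))):
    im=d[n]['pixels']; hsv=cv2.cvtColor(im,cv2.COLOR_RGB2HSV)
    m=cv2.inRange(hsv,(50,110,25),(85,255,255)); k=np.zeros_like(m);x0,y0,x1,y1=roi;k[y0:y1,x0:x1]=255;m&=k
    N,l,s,c=cv2.connectedComponentsWithStats(m)
    L=[(c[i],s[i]) for i in range(1,N) if s[i,4]>60]; L.sort(key=lambda a:a[0][0]); C[n]=L
    for a in L:print(n,a[0].round(1),a[1])
    cv2.imwrite(f'pics/{n}z.png',cv2.resize(im[y0:y1,x0:x1,::-1],None,fx=5,fy=5,interpolation=cv2.INTER_CUBIC))
    cv2.imwrite(f'pics/{n}m.png',cv2.resize(m[y0:y1,x0:x1],None,fx=5,fy=5,interpolation=cv2.INTER_NEAREST))
for a,b in zip(C['top'],C['side']):
    p,e=tri(ray(d['top'],*a[0]),ray(d['side'],*b[0])); print('tri',p.round(4),round(e,4),'plane.105',onplane(d['top'],*a[0],.105).round(4), onplane(d['side'],*b[0],.1).round(4))
x0,y0,x1,y1=395,160,480,255
cv2.imwrite('pics/trayz.png',cv2.resize(d['top']['pixels'][y0:y1,x0:x1,::-1],None,fx=6,fy=6,interpolation=cv2.INTER_CUBIC))
```

```text
top [268.4 189.2] [261 182  16  15 168]
top [298.6 206.2] [291 199  16  16 174]
top [332.9 200.3] [325 193  16  15 166]
top [362.7 220.8] [355 214  16  15 169]
side [291.7 217.5] [282 211  21  13 208]
side [324.8 210. ] [315 204  21  12 193]
side [339.4 194.8] [330 190  20  11 160]
side [371.4 189.7] [362 185  19  10 155]
tri [0.5765 0.2286 0.0939] 0.0028 plane.105 [0.5763 0.2281 0.105 ] [0.5683 0.2358 0.1   ]
tri [0.5288 0.1401 0.0934] 0.0018 plane.105 [0.5285 0.14   0.105 ] [0.521 0.149 0.1  ]
tri [0.548  0.0409 0.0938] 0.0011 plane.105 [0.5473 0.0415 0.105 ] [0.5408 0.0504 0.1   ]
tri [ 0.4897 -0.0462  0.0933] 0.0016 plane.105 [ 0.4897 -0.0447  0.105 ] [ 0.4824 -0.0353  0.1   ]
```

View pics/topz.png

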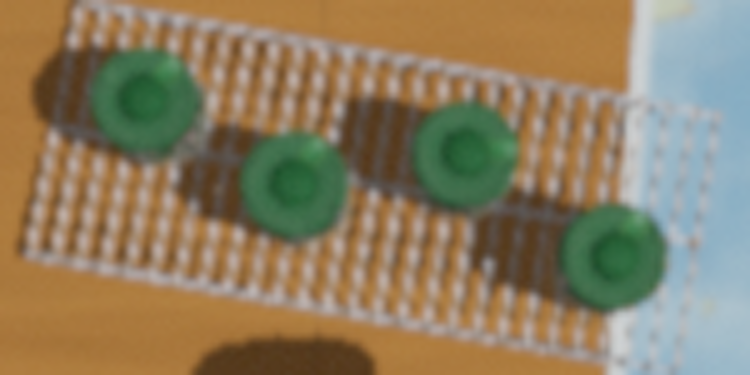

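View pics/sidez.png

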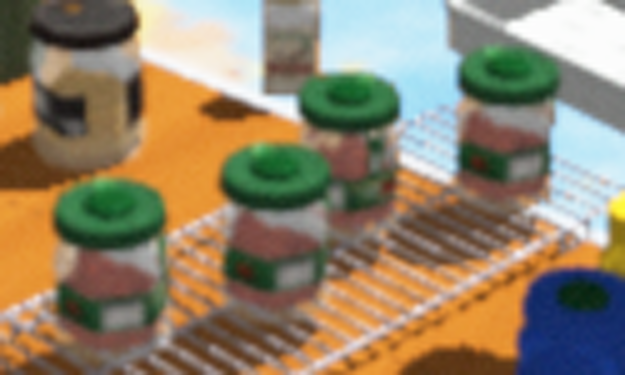

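View pics/trayz.png

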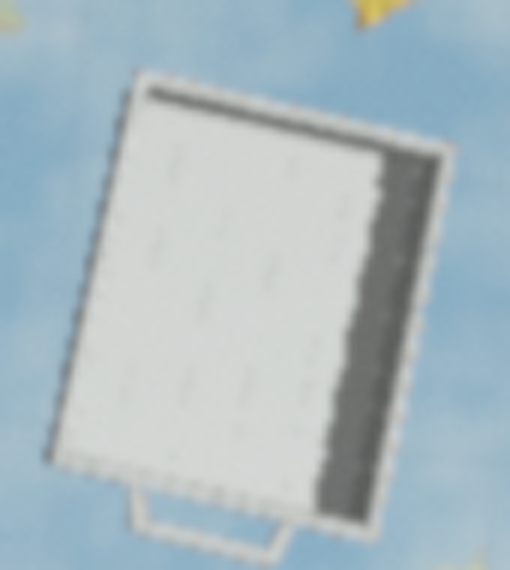

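View pics/topm.png

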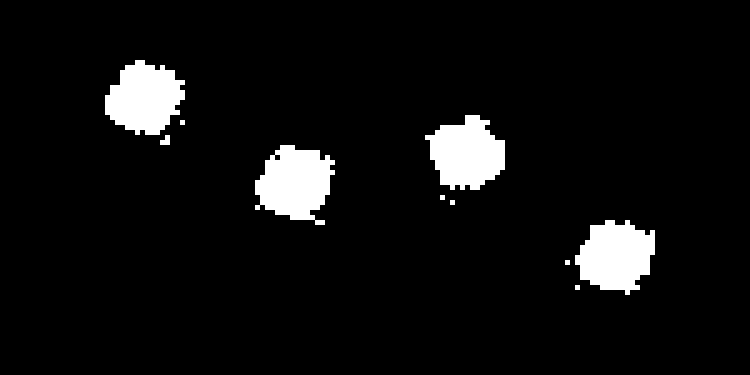

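The lids are clear in both views and the domes show as more saturated spots. I'll now pick out whole lids, domes and tray corners.

Run:
```python
from h import *
import pickle
d=pickle.load(open('c0.pkl','rb'))
D={}
for n,roi,cs in(('top',None,[(268.4,189.6),(298.6,206.4),(332.9,200.6),(362.7,221)]),('side',None,[(291.7,215.5),(324.8,208),(339.4,193),(371.4,188)])):
    im=d[n]['pixels']; hsv=cv2.cvtColor(im,cv2.COLOR_RGB2HSV)
    m=cv2.inRange(hsv,(48,75,20),(90,255,255))
    S=hsv[:,:,1].astype(float)
    D[n]=[]
    for u,v in cs:
        yy,xx=np.mgrid[0:400,0:640]
        r=12 if n=='top' else 9
        near=((xx-u)**2+(yy-v)**2<r*r)
        k=m.copy();k[((xx-u)**2+(yy-v)**2>14**2)]=0
        (ex,ey),(w,h),_=cv2.fitEllipse(max(cv2.findContours(k,0,2)[0],key=len)) 
        T=np.percentile(S[near&(m>0)],50)
        near=((xx-u)**2+((yy-v)*(1 if n=='top' else 1.5))**2<(6.5 if n=='top' else 7)**2)
        w_=np.clip(S-T-8,0,None)*near
        dc=(w_*xx).sum()/w_.sum(),(w_*yy).sum()/w_.sum()
        D[n].append(dc)
        print(n,'ell',np.round((ex,ey,w,h),1),'dome',np.round(dc,2),T, onplane(d[n],ex,ey,.1).round(4),onplane(d[n],*dc,.107).round(4))
for a,b in zip(D['top'],D['side']):
    p,e=tri(ray(d['top'],*a),ray(d['side'],*b)); print('dome tri',p.round(4),round(e,4))
# tray corners in top zoom (rim z .038)
P=[onplane(d['top'],395+u/6,160+v/6,.038)[:2] for u,v in((137,72),(450,148),(375,535),(50,460))]
P=np.array(P);print(P.round(3),P.mean(0).round(4),[np.linalg.norm(P[i]-P[i-1]).round(3) for i in range(4)])
# rack corners
R=np.array([onplane(d['top'],240+u/5,170+v/5,.02)[:2] for u,v in((80,3),(28,255),(718,112))]);print(R.round(3),np.linalg.norm(R[0]-R[1]),np.linalg.norm(R[0]-R[2]))
```

```text
top ell [268.2 189.9  19.7  20. ] dome [268.07 189.1 ] 111.0 [0.5748 0.2294 0.1   ] [0.5762 0.2289 0.107 ]
top ell [298.3 206.5  20.   20.3] dome [298.17 206.05] 110.0 [0.5279 0.1411 0.1   ] [0.5286 0.141  0.107 ]
top ell [332.3 200.7  19.5  20. ] dome [332.66 199.99] 110.0 [0.5465 0.043  0.1   ] [0.5478 0.0423 0.107 ]
top ell [361.8 221.   19.2  20. ] dome [362.46 220.7 ] 110.0 [ 0.4892 -0.0425  0.1   ] [ 0.4897 -0.0438  0.107 ]
side ell [291.6 217.4  12.7  20.9] dome [291.48 215.28] 138.0 [0.5687 0.2359 0.1   ] [0.5685 0.2363 0.107 ]
side ell [324.9 209.9  12.2  21.5] dome [324.83 207.87] 139.0 [0.5208 0.1487 0.1   ] [0.5207 0.1494 0.107 ]
side ell [339.5 194.9  10.9  19.9] dome [339.44 193.02] 138.0 [0.5402 0.0508 0.1   ] [0.5397 0.0518 0.107 ]
side ell [371.3 189.6  10.7  19.5] dome [371.44 187.95] 137.0 [ 0.4828 -0.0356  0.1   ] [ 0.4814 -0.0334  0.107 ]
dome tri [0.5762 0.2291 0.1011] 0.0019
dome tri [0.5284 0.1408 0.1007] 0.002
dome tri [0.5478 0.0416 0.1003] 0.0018
dome tri [ 0.4893 -0.0449  0.1   ] 0.0021
[[ 0.646 -0.219]
 [ 0.609 -0.378]
 [ 0.414 -0.335]
 [ 0.448 -0.173]] [ 0.5293 -0.2763] [np.float64(0.203), np.float64(0.163), np.float64(0.2), np.float64(0.166)]
[[ 0.645  0.279]
 [ 0.488  0.305]
 [ 0.583 -0.117]] 0.1588478429030903 0.40039611063724995
```

Top-view results:
- The rack measures 0.159 x 0.400 m and the tray 0.20 x 0.165 m, which matches the sizes given.
- Dome heights triangulate to about 0.101 m against the stated 0.109 m. The side view is offset by about 7 mm, so I'll find height by touch.

I'm shutting the gripper, turning the jaws across the row and moving over the first jar.

send_rows:
  moves: [0,0,3.1,1.84,4.09,-0.2,-1,0,0,3.1,1.84,4.09,-0.2,-1,0,0,3.1,1.84,4.09,-0.2,-1,0,0,3.1,1.84,4.09,-0.2,-1,0,0,3.1,1.84,4.09,-0.2,-1,0,0,3.1,1.84,4.09,-0.2,-1,0,0,3.1,1.84,4.09,-0.2,-1,0,0,3.1,1.84,4.09,-0.2,-1,0,0,3.1,1.84,4.09,-0.2,-1,0,0,3.1,1.84,4.09,-0.2,-1,0,0,3.1,1.84,4.09,-0.2,-1,0,0,3.1,1.84,4.09,-0.2,-1,0,0,3.1,1.84,4.09,-0.2,-1,0,0,3.1,1.84,4.09,-0.2,-1,0,0,3.1,1.84,4.09,-0.2,-1,0,0,3.1,1.84,4.09,-0.2,-1,0,0,3.1,1.84,4.09,-0.2,-1,0,0,3.1,1.84,4.09,-0.2,-1,0,0,3.1,1.84,4.09,-0.2,-1,0,0,3.1,1.84,4.09,-0.2,-1]

```text
time_s: 2.1
position: [0.577, 0.2308, 0.182]
tcp_rot: [[0.145, 0.989, -0.001], [0.989, -0.145, -0.0], [-0.0, -0.001, -1.0]]
force: [0.6, -0.0, -0.1]
opening: 0.01
```

send_rows:
  moves: [0,0,0,0,0,0,-1,0,0,0,0,0,0,-1,0,0,0,0,0,0,-1,0,0,0,0,0,0,-1]

```text
time_s: 2.5
position: [0.5763, 0.2276, 0.1825]
tcp_rot: [[0.149, 0.989, -0.001], [0.989, -0.149, -0.0], [-0.001, -0.001, -1.0]]
force: [-1.2, -0.6, 0.5]
opening: 0.006
```

Run:
```python
from h import *
s=read_state();p=s['position'];print(p,s['force'])
o=[]
for n in('top','side'):
    c=capture(n);u,v=proj(c,p);print(n,u,v, proj(c,[.5762,.229,.109]))
    x0,y0=int(u)-40,int(v)-30
    z=c['pixels'][y0:y0+80,x0:x0+80,::-1];z=cv2.resize(z,None,fx=5,fy=5,interpolation=cv2.INTER_CUBIC)
    cv2.circle(z,(int((u-x0+.5)*5),int((v-y0+.5)*5)),3,(255,0,255),-1);o.append(z)
cv2.imwrite('pics/p1.png',np.hstack(o))
```

```text
[0.57632056 0.22761386 0.18246274] [-1.24492604 -0.61667343  0.46267072]
top 265.2139917770662 185.39752632910938 [267.95279071 189.0089527 ]
side 290.41336539889437 188.51081113333285 [291.0540217  212.70656658]
```

View pics/p1.png

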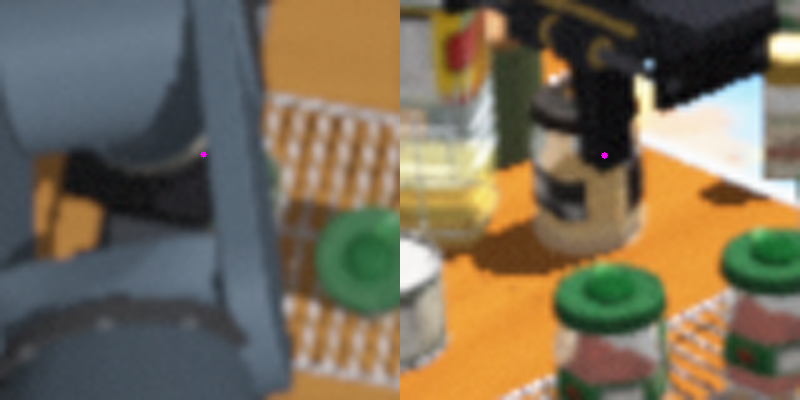

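The tip appears about 2 px lower than projected in the side view. That is the same offset the domes showed, so the crown is at about 0.109 m as stated and the fingertip lines up with the first dome. Going down.

send_rows:
  moves: [0,0,0,0,0,-2,-1,0,0,0,0,0,-2,-1,0,0,0,0,0,-1.5,-1,0,0,0,0,0,-1.0,-1,0,0,0,0,0,0,-1,0,0,0,0,0,0,-1,0,0,0,0,0,0,-1]

```text
time_s: 3.3
position: [0.5777, 0.229, 0.1186]
tcp_rot: [[0.148, 0.989, 0.002], [0.989, -0.148, 0.0], [0.001, 0.002, -1.0]]
force: [0.3, 0.7, 0.5]
opening: 0.001
```

send_rows:
  moves: [0,0,0,0,0,-0.1,-1,0,0,0,0,0,-0.1,-1,0,0,0,0,0,0,-1]

```text
time_s: 3.6
position: [0.5769, 0.2291, 0.1157]
tcp_rot: [[0.147, 0.989, 0.0], [0.989, -0.147, 0.0], [0.0, 0.0, -1.0]]
force: [-0.5, -1.1, -0.5]
opening: 0.007
```

send_rows:
  moves: [0,0,0,0,0,-0.1,-1,0,0,0,0,0,-0.1,-1,0,0,0,0,0,0,-1]

```text
time_s: 3.9
position: [0.5768, 0.229, 0.1133]
tcp_rot: [[0.147, 0.989, -0.0], [0.989, -0.147, -0.0], [-0.0, -0.0, -1.0]]
force: [-0.2, -0.2, -1.0]
opening: 0.008
```

send_rows:
  moves: [0,0,0,0,0,-0.1,-1,0,0,0,0,0,-0.1,-1,0,0,0,0,0,0,-1]

```text
time_s: 4.2
position: [0.5768, 0.2289, 0.1113]
tcp_rot: [[0.147, 0.989, -0.0], [0.989, -0.147, -0.0], [-0.0, -0.0, -1.0]]
force: [0.8, 0.1, -0.5]
opening: 0.004
```

send_rows:
  moves: [0,0,0,0,0,-0.1,-1,0,0,0,0,0,0,-1,0,0,0,0,0,0,-1]

```text
time_s: 4.5
position: [0.5769, 0.229, 0.1105]
tcp_rot: [[0.147, 0.989, -0.0], [0.989, -0.147, 0.0], [0.0, -0.0, -1.0]]
force: [-0.1, -0.2, 0.5]
opening: 0.005
```

send_rows:
  moves: [0,0,0,0,0,-0.1,-1,0,0,0,0,0,0,-1,0,0,0,0,0,0,-1]

```text
time_s: 4.8
position: [0.5769, 0.229, 0.1095]
tcp_rot: [[0.147, 0.989, -0.0], [0.989, -0.147, -0.0], [-0.0, -0.0, -1.0]]
force: [-0.6, -0.6, 0.7]
opening: 0.007
```

send_rows:
  moves: [0,0,0,0,0,-0.05,-1,0,0,0,0,0,0,-1]

```text
time_s: 5.0
position: [0.5769, 0.229, 0.1094]
tcp_rot: [[0.147, 0.989, 0.0], [0.989, -0.147, -0.0], [-0.0, 0.0, -1.0]]
force: [-0.9, -0.2, 2.8]
opening: 0.004
```

send_rows:
  moves: [0,0,0,0,0,-0.05,-1,0,0,0,0,0,0,-1]

```text
time_s: 5.2
position: [0.577, 0.229, 0.1088]
tcp_rot: [[0.147, 0.989, 0.0], [0.989, -0.147, 0.0], [0.0, 0.0, -1.0]]
force: [-0.5, -0.4, 3.5]
opening: 0.005
```

send_rows:
  moves: [0,0,0,0,0,-0.03,-1,0,0,0,0,0,0,-1]

```text
time_s: 5.4
position: [0.5769, 0.229, 0.1082]
tcp_rot: [[0.147, 0.989, 0.0], [0.989, -0.147, 0.0], [0.0, 0.0, -1.0]]
force: [0.2, 0.1, 3.3]
opening: 0.008
```

send_rows:
  moves: [0,0,0,0,0,-0.03,-1,0,0,0,0,0,0,-1]

```text
time_s: 5.6
position: [0.577, 0.229, 0.1078]
tcp_rot: [[0.147, 0.989, 0.0], [0.989, -0.147, 0.0], [0.0, 0.0, -1.0]]
force: [-0.2, -0.4, 2.0]
opening: 0.006
```

send_rows:
  moves: [0,0,0,0,0,-0.03,-1,0,0,0,0,0,0,-1]

```text
time_s: 5.8
position: [0.577, 0.229, 0.1075]
tcp_rot: [[0.147, 0.989, -0.0], [0.989, -0.147, 0.0], [0.0, -0.0, -1.0]]
force: [-0.6, -0.1, 3.6]
opening: 0.008
```

send_rows:
  moves: [0,0,0,0,0,-0.05,-1,0,0,0,0,0,0,-1]

```text
time_s: 6.0
position: [0.5769, 0.229, 0.107]
tcp_rot: [[0.147, 0.989, -0.0], [0.989, -0.147, -0.0], [-0.0, -0.0, -1.0]]
force: [-0.1, -0.9, 2.2]
opening: 0.006
```

send_rows:
  moves: [0,0,0,0,0,-0.05,-1,0,0,0,0,0,0,-1]

```text
time_s: 6.2
position: [0.5769, 0.229, 0.1065]
tcp_rot: [[0.147, 0.989, -0.0], [0.989, -0.147, 0.0], [-0.0, -0.0, -1.0]]
force: [-0.6, -0.2, 1.3]
opening: 0.009
```

send_rows:
  moves: [0,0,0,0,0,-0.05,-1,0,0,0,0,0,0,-1]

```text
time_s: 6.4
position: [0.577, 0.229, 0.106]
tcp_rot: [[0.147, 0.989, 0.0], [0.989, -0.147, 0.0], [0.0, 0.0, -1.0]]
force: [0.6, -0.1, 1.3]
opening: 0.005
```

Resistance falls as the dome goes in, so jar 1 looks like the clicker. Pressing on to its stop.

send_rows:
  moves: [0,0,0,0,0,-0.05,-1,0,0,0,0,0,0,-1]

```text
time_s: 6.6
position: [0.5769, 0.229, 0.1059]
tcp_rot: [[0.147, 0.989, 0.0], [0.989, -0.147, -0.0], [-0.0, 0.0, -1.0]]
force: [-0.9, -1.0, 3.2]
opening: 0.004
```

send_rows:
  moves: [0,0,0,0,0,-0.05,-1,0,0,0,0,0,0,-1]

```text
time_s: 6.8
position: [0.577, 0.229, 0.1059]
tcp_rot: [[0.147, 0.989, 0.0], [0.989, -0.147, -0.0], [0.0, 0.0, -1.0]]
force: [-1.3, -0.7, 6.6]
opening: 0.004
```

send_rows:
  moves: [0,0,0,0,0,-0.03,-1,0,0,0,0,0,0,-1]

```text
time_s: 7.0
position: [0.577, 0.229, 0.1058]
tcp_rot: [[0.147, 0.989, 0.0], [0.989, -0.147, 0.0], [0.0, 0.0, -1.0]]
force: [-1.7, -0.9, 7.2]
opening: -0.0
```

Jar 1 bottomed out 3.5 mm after contact, with force rising to 7 N, so it clicks. On to jar 2 at (0.5285, 0.141).

send_rows:
  moves: [0,0,0,0,0,1.0,-1,0,0,0,0,0,2.0,-1,0,0,0,-1.21,-2.2,0,-1,0,0,0,-1.21,-2.2,0,-1,0,0,0,-1.21,-2.2,0,-1,0,0,0,-1.22,-2.2,0,-1,0,0,0,0,0,0,-1,0,0,0,0,0,-1.2,-1,0,0,0,0,0,-1.0,-1,0,0,0,0,0,0,-1,0,0,0,0,0,0,-1,0,0,0,0,0,0,-1]

```text
time_s: 8.2
position: [0.5287, 0.1415, 0.1127]
tcp_rot: [[0.147, 0.989, 0.0], [0.989, -0.147, 0.0], [0.0, 0.0, -1.0]]
force: [0.4, -0.8, 0.3]
opening: 0.006
```

send_rows:
  moves: [0,0,0,0,0,-0.1,-1,0,0,0,0,0,0,-1]

```text
time_s: 8.4
position: [0.5286, 0.1411, 0.112]
tcp_rot: [[0.147, 0.989, 0.0], [0.989, -0.147, 0.0], [0.0, 0.0, -1.0]]
force: [-0.6, 0.4, -0.7]
opening: 0.004
```

send_rows:
  moves: [0,0,0,0,0,-0.1,-1,0,0,0,0,0,0,-1]

```text
time_s: 8.6
position: [0.5284, 0.141, 0.1109]
tcp_rot: [[0.147, 0.989, 0.0], [0.989, -0.147, 0.0], [0.0, 0.0, -1.0]]
force: [0.4, -0.1, -0.6]
opening: 0.007
```

send_rows:
  moves: [0,0,0,0,0,-0.05,-1,0,0,0,0,0,0,-1]

```text
time_s: 8.8
position: [0.5284, 0.1409, 0.1103]
tcp_rot: [[0.147, 0.989, -0.0], [0.989, -0.147, 0.0], [0.0, -0.0, -1.0]]
force: [0.8, -0.5, 0.4]
opening: 0.003
```

send_rows:
  moves: [0,0,0,0,0,-0.1,-1,0,0,0,0,0,0,-1]

```text
time_s: 9.0
position: [0.5285, 0.141, 0.1094]
tcp_rot: [[0.147, 0.989, 0.0], [0.989, -0.147, 0.0], [0.0, 0.0, -1.0]]
force: [-0.1, 0.7, 1.7]
opening: 0.002
```

send_rows:
  moves: [0,0,0,0,0,-0.05,-1,0,0,0,0,0,0,-1]

```text
time_s: 9.2
position: [0.5285, 0.141, 0.1091]
tcp_rot: [[0.147, 0.989, 0.0], [0.989, -0.147, -0.0], [0.0, 0.0, -1.0]]
force: [0.1, 0.4, 3.0]
opening: 0.006
```

send_rows:
  moves: [0,0,0,0,0,-0.05,-1,0,0,0,0,0,0,-1]

```text
time_s: 9.4
position: [0.5286, 0.141, 0.1088]
tcp_rot: [[0.147, 0.989, 0.0], [0.989, -0.147, -0.0], [0.0, 0.0, -1.0]]
force: [-0.8, 0.1, 4.9]
opening: 0.005
```

send_rows:
  moves: [0,0,0,0,0,-0.04,-1,0,0,0,0,0,0,-1,0,0,0,0,0,0,-1]

```text
time_s: 9.7
position: [0.5286, 0.141, 0.1087]
tcp_rot: [[0.147, 0.989, 0.001], [0.989, -0.147, -0.0], [0.0, 0.001, -1.0]]
force: [-2.1, 0.3, 7.2]
opening: 0.004
```

Jar 2 is firm: 7 N with about 0.7 mm of give. On to jar 3 at (0.5478, 0.042).

send_rows:
  moves: [0,0,0,0,0,1.0,-1,0,0,0,0,0,2.0,-1,0,0,0,0.48,-2.47,0,-1,0,0,0,0.48,-2.47,0,-1,0,0,0,0.48,-2.47,0,-1,0,0,0,0.48,-2.48,0,-1,0,0,0,0,0,0,-1,0,0,0,0,0,-1.5,-1,0,0,0,0,0,-1.2,-1,0,0,0,0,0,0,-1,0,0,0,0,0,0,-1,0,0,0,0,0,0,-1]

```text
time_s: 10.9
position: [0.5474, 0.0426, 0.1111]
tcp_rot: [[0.147, 0.989, -0.0], [0.989, -0.147, 0.0], [0.0, -0.0, -1.0]]
force: [0.2, 0.2, -0.6]
opening: 0.004
```

send_rows:
  moves: [0,0,0,0,0,-0.1,-1,0,0,0,0,0,0,-1]

```text
time_s: 11.1
position: [0.5475, 0.0422, 0.1101]
tcp_rot: [[0.147, 0.989, -0.0], [0.989, -0.147, 0.0], [0.0, -0.0, -1.0]]
force: [-0.5, -0.1, -0.0]
opening: 0.008
```

send_rows:
  moves: [0,0,0,0,0,-0.1,-1,0,0,0,0,0,0,-1]

```text
time_s: 11.3
position: [0.5477, 0.0422, 0.1092]
tcp_rot: [[0.147, 0.989, 0.0], [0.989, -0.147, 0.0], [0.0, 0.0, -1.0]]
force: [-0.1, 0.5, 1.8]
opening: 0.006
```

send_rows:
  moves: [0,0,0,0,0,-0.05,-1,0,0,0,0,0,0,-1]

```text
time_s: 11.5
position: [0.5478, 0.0421, 0.1089]
tcp_rot: [[0.147, 0.989, 0.0], [0.989, -0.147, 0.0], [0.0, 0.0, -1.0]]
force: [-1.2, 0.0, 4.8]
opening: 0.005
```

send_rows:
  moves: [0,0,0,0,0,-0.06,-1,0,0,0,0,0,0,-1,0,0,0,0,0,0,-1]

```text
time_s: 11.8
position: [0.5477, 0.0421, 0.1087]
tcp_rot: [[0.147, 0.989, 0.001], [0.989, -0.147, 0.0], [0.0, 0.001, -1.0]]
force: [-1.8, 0.9, 7.3]
opening: 0.01
```

Jar 3 is also firm at 7 N. On to jar 4 at (0.4895, -0.044).

send_rows:
  moves: [0,0,0,0,0,1.0,-1,0,0,0,0,0,2.0,-1,0,0,0,-1.45,-2.15,0,-1,0,0,0,-1.45,-2.15,0,-1,0,0,0,-1.45,-2.15,0,-1,0,0,0,-1.45,-2.15,0,-1,0,0,0,0,0,0,-1,0,0,0,0,0,-1.5,-1,0,0,0,0,0,-1.2,-1,0,0,0,0,0,0,-1,0,0,0,0,0,0,-1,0,0,0,0,0,0,-1]

```text
time_s: 13.0
position: [0.4902, -0.0437, 0.1113]
tcp_rot: [[0.147, 0.989, 0.001], [0.989, -0.147, -0.0], [-0.0, 0.001, -1.0]]
force: [0.2, 0.8, 0.5]
opening: 0.005
```

send_rows:
  moves: [0,0,0,0,0,-0.1,-1,0,0,0,0,0,0,-1]

```text
time_s: 13.2
position: [0.4898, -0.0438, 0.1101]
tcp_rot: [[0.147, 0.989, 0.001], [0.989, -0.147, -0.0], [-0.0, 0.001, -1.0]]
force: [-0.6, -0.3, 0.5]
opening: 0.007
```

send_rows:
  moves: [0,0,0,0,0,-0.1,-1,0,0,0,0,0,0,-1]

```text
time_s: 13.4
position: [0.4898, -0.0439, 0.1092]
tcp_rot: [[0.147, 0.989, 0.001], [0.989, -0.147, -0.0], [0.0, 0.001, -1.0]]
force: [-0.2, 0.1, 2.4]
opening: 0.005
```

send_rows:
  moves: [0,0,0,0,0,-0.05,-1,0,0,0,0,0,0,-1]

```text
time_s: 13.6
position: [0.4898, -0.0439, 0.1088]
tcp_rot: [[0.148, 0.989, 0.001], [0.989, -0.148, -0.0], [0.0, 0.001, -1.0]]
force: [0.1, 1.3, 5.1]
opening: 0.004
```

send_rows:
  moves: [0,0,0,0,0,-0.06,-1,0,0,0,0,0,0,-1,0,0,0,0,0,0,-1]

```text
time_s: 13.9
position: [0.4899, -0.0439, 0.1086]
tcp_rot: [[0.147, 0.989, 0.001], [0.989, -0.147, -0.0], [-0.0, 0.001, -1.0]]
force: [-0.7, 0.3, 8.5]
opening: 0.002
```

Jar 4 is firm, so jar 1 is the clicker. Rising, opening and returning over jar 1.

send_rows:
  moves: [0,0,0,0,0,1.0,-1,0,0,0,0,0,3.0,-1,0,0,0,0,0,3.5,1,0,0,0,1.08,3.41,0,1,0,0,0,1.08,3.41,0,1,0,0,0,1.08,3.41,0,1,0,0,0,1.08,3.41,0,1,0,0,0,1.08,3.41,0,1,0,0,0,1.08,3.41,0,1,0,0,0,1.08,3.41,0,1,0,0,0,1.08,3.41,0,1,0,0,0,0,0,0,1,0,0,0,0,0,0,1,0,0,0,0,0,0,1]

```text
time_s: 15.3
position: [0.5753, 0.228, 0.1826]
tcp_rot: [[0.148, 0.989, -0.001], [0.989, -0.148, -0.001], [-0.001, -0.001, -1.0]]
force: [0.3, -0.3, 0.4]
opening: 0.971
```

Run:
```python
from h import *
s=read_state();print(s['position'],s['opening'],s['time_s'])
c=capture('side');cv2.imwrite('pics/s2.png',cv2.resize(c['pixels'][130:280,230:430,::-1],None,fx=4,fy=4,interpolation=cv2.INTER_CUBIC))
im=c['pixels'];hsv=cv2.cvtColor(im,cv2.COLOR_RGB2HSV);m=cv2.inRange(hsv,(50,110,25),(85,255,255))
k=np.zeros_like(m);k[175:250,270:395]=255;N,l,st,ce=cv2.connectedComponentsWithStats(m&k)
print([(ce[i].round(1),st[i,4]) for i in range(1,N) if st[i,4]>60])
```

```text
[0.57530609 0.227967   0.18256407] 0.9712170684390508 15.3
[(array([371.4, 189.6]), np.int32(156)), (array([339.3, 194.9]), np.int32(158)), (array([324.9, 210. ]), np.int32(191)), (array([291.7, 217.4]), np.int32(209))]
```

View pics/s2.png

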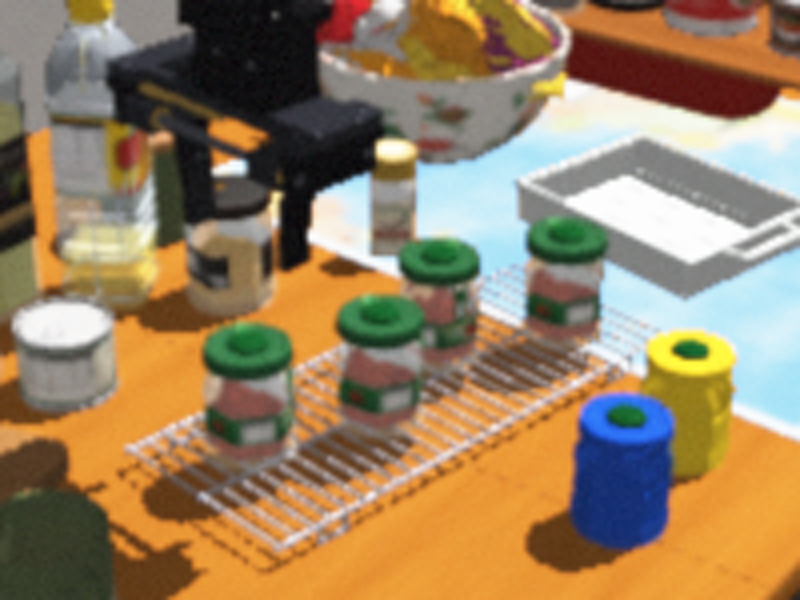

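All four lids are at the same pixels as before, so no jar has moved. The open fingers straddle jar 1 at crop (195–290, 150–260). Descending to grasp.

send_rows:
  moves: [0,0,0,0.05,0,-2,1,0,0,0,0,0.05,-2,1,0,0,0,0,0,-2,1,0,0,0,0,0,-2,1,0,0,0,0,0,-1.5,1,0,0,0,0,0,-1.5,1,0,0,0,0,0,0,1,0,0,0,0,0,0,1]

```text
time_s: 16.15
position: [0.5767, 0.2292, 0.0728]
tcp_rot: [[0.148, 0.989, -0.0], [0.989, -0.148, -0.0], [-0.0, -0.0, -1.0]]
force: [0.4, 0.5, 0.3]
opening: 0.998
```

send_rows:
  moves: [0,0,0,0,0,0,0.6,0,0,0,0,0,0,0.5,0,0,0,0,0,0,0.4,0,0,0,0,0,0,0.2,0,0,0,0,0,0,0,0,0,0,0,0,0,-1,0,0,0,0,0,0,-1,0,0,0,0,0,0,-1,0,0,0,0,0,0,-1]

```text
time_s: 17.05
position: [0.5773, 0.2295, 0.0734]
tcp_rot: [[0.147, 0.989, 0.002], [0.989, -0.147, 0.0], [0.001, 0.002, -1.0]]
force: [1.4, 0.6, 5.5]
opening: 0.743
```

Gripped at 64.6 mm, which fits the lid or shoulder. Lifting.

send_rows:
  moves: [0,0,0,0,0,0.5,-1,0,0,0,0,0,1,-1,0,0,0,0,0,1.5,-1,0,0,0,0,0,2,-1,0,0,0,0,0,2.5,-1,0,0,0,0,0,2.5,-1,0,0,0,0,0,2,-1,0,0,0,0,0,2,-1,0,0,0,0,0,0,-1,0,0,0,0,0,0,-1]

```text
time_s: 18.05
position: [0.5762, 0.2293, 0.2131]
tcp_rot: [[0.147, 0.989, 0.0], [0.989, -0.147, 0.0], [0.0, 0.0, -1.0]]
force: [-1.0, -0.1, -2.9]
opening: 0.74
```

Run:
```python
from h import *
c=capture('side');cv2.imwrite('pics/s3.png',cv2.resize(c['pixels'][130:280,230:430,::-1],None,fx=4,fy=4,interpolation=cv2.INTER_CUBIC))
```

```text
(no output)
```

View pics/s3.png

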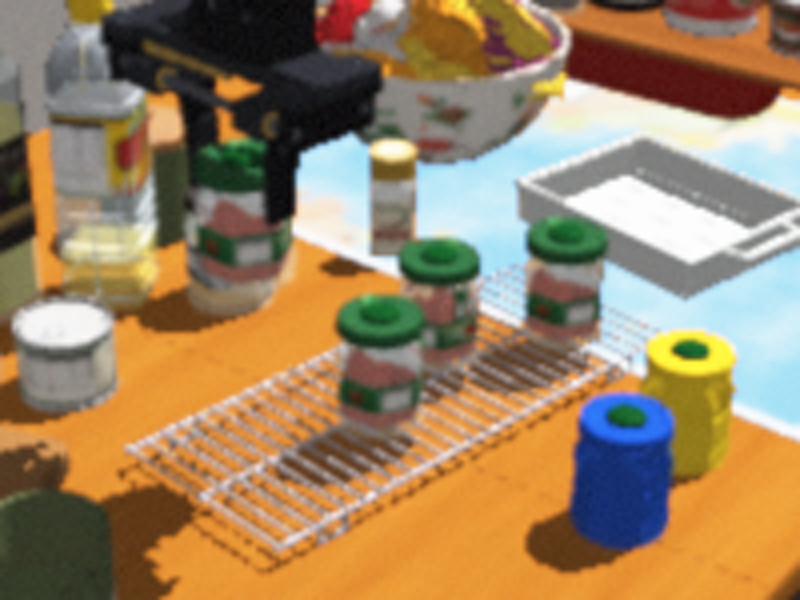

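Jar 1 hangs upright in the gripper at crop (245,230), and the other jars have not moved. Carrying it over to the tray.

send_rows:
  moves: [0,0,0,-0.1,-1.0,0,-1,0,0,0,-0.2,-2.5,0,-1,0,0,0,-0.35,-3.5,0,-1,0,0,0,-0.35,-3.5,0,-1,0,0,0,-0.35,-3.5,0,-1,0,0,0,-0.35,-3.5,0,-1,0,0,0,-0.35,-3.5,0,-1,0,0,0,-0.35,-3.5,0,-1,0,0,0,-0.35,-3.5,0,-1,0,0,0,-0.35,-3.5,0,-1,0,0,0,-0.35,-3.5,0,-1,0,0,0,-0.35,-3.5,0,-1,0,0,0,-0.35,-3.5,0,-1,0,0,0,-0.35,-3.5,0,-1,0,0,0,-0.2,-2.5,0,-1,0,0,0,-0.2,-1.5,0,-1,0,0,0,-0.2,-1.0,0,-1,0,0,0,0,0,0,-1,0,0,0,0,0,0,-1,0,0,0,0,0,0,-1]

```text
time_s: 20.1
position: [0.5255, -0.2741, 0.2127]
tcp_rot: [[0.146, 0.989, -0.001], [0.989, -0.146, 0.001], [0.001, -0.001, -1.0]]
force: [-0.4, 0.1, -2.7]
opening: 0.739
```

Run:
```python
from h import *
c=capture('side');cv2.imwrite('pics/s4.png',cv2.resize(c['pixels'][90:240,310:510,::-1],None,fx=4,fy=4,interpolation=cv2.INTER_CUBIC))
c=capture('top');cv2.imwrite('pics/t4.png',c['pixels'][:,:,::-1])
```

```text
(no output)
```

View pics/s4.png

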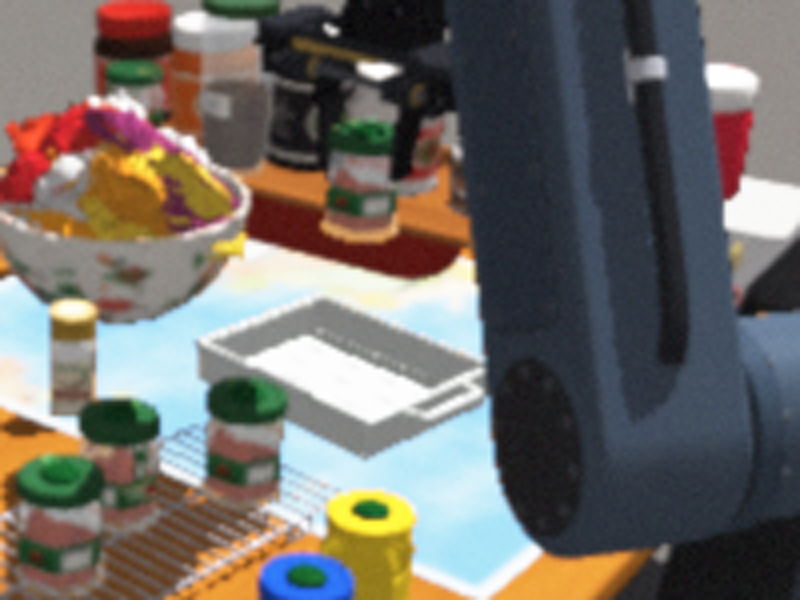

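View pics/t4.png

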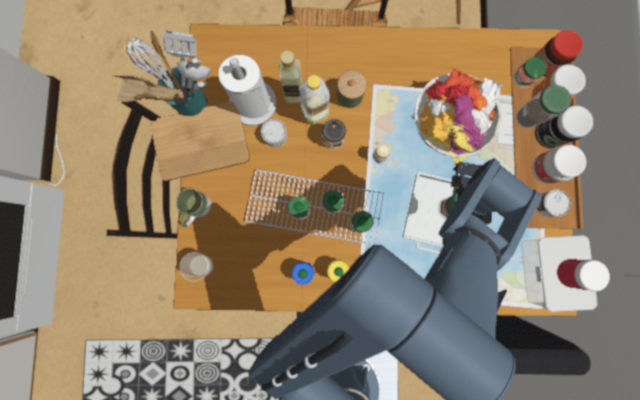

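The jar hangs upright over the middle of the tray. Lowering.

send_rows:
  moves: [0,0,0,0.3,-0.2,-1,-1,0,0,0,0,0,-2,-1,0,0,0,0,0,-2,-1,0,0,0,0,0,-2,-1,0,0,0,0,0,-2,-1,0,0,0,0,0,-2,-1,0,0,0,0,0,-1.5,-1,0,0,0,0,0,-1,-1,0,0,0,0,0,-0.7,-1,0,0,0,0,0,-0.5,-1,0,0,0,0,0,0,-1,0,0,0,0,0,0,-1]

```text
time_s: 21.4
position: [0.5289, -0.2779, 0.0662]
tcp_rot: [[0.147, 0.989, 0.001], [0.989, -0.147, -0.001], [-0.001, 0.001, -1.0]]
force: [0.4, 0.2, -2.4]
opening: 0.742
```

send_rows:
  moves: [0,0,0,0,0,-0.1,-1,0,0,0,0,0,-0.1,-1,0,0,0,0,0,-0.1,-1,0,0,0,0,0,-0.1,-1,0,0,0,0,0,-0.1,-1,0,0,0,0,0,0,-1]

```text
time_s: 22.0
position: [0.5284, -0.2776, 0.0606]
tcp_rot: [[0.147, 0.989, -0.0], [0.989, -0.147, 0.0], [0.0, -0.0, -1.0]]
force: [-0.6, -0.2, -3.2]
opening: 0.738
```

send_rows:
  moves: [0,0,0,0,0,-0.1,-1,0,0,0,0,0,-0.1,-1,0,0,0,0,0,0,-1]

```text
time_s: 22.3
position: [0.5284, -0.2776, 0.0586]
tcp_rot: [[0.147, 0.989, -0.0], [0.989, -0.147, 0.0], [0.0, -0.0, -1.0]]
force: [-0.2, 0.5, -2.8]
opening: 0.736
```

send_rows:
  moves: [0,0,0,0,0,-0.1,-1,0,0,0,0,0,0,-1]

```text
time_s: 22.5
position: [0.5285, -0.2776, 0.0577]
tcp_rot: [[0.147, 0.989, -0.0], [0.989, -0.147, 0.0], [0.0, -0.0, -1.0]]
force: [-0.2, -0.7, -2.5]
opening: 0.738
```

send_rows:
  moves: [0,0,0,0,0,-0.05,-1,0,0,0,0,0,0,-1]

```text
time_s: 22.7
position: [0.5285, -0.2777, 0.0575]
tcp_rot: [[0.147, 0.989, 0.0], [0.989, -0.147, -0.0], [-0.0, 0.0, -1.0]]
force: [-1.4, 0.4, 0.1]
opening: 0.741
```

The floor is taking the jar's weight: force went from -2.5 to 0 N at z = 0.0575 m, as expected. Releasing and withdrawing upward.

send_rows:
  moves: [0,0,0,0,0,-0.02,-1,0,0,0,0,0,0,0.6,0,0,0,0,0,0,0.8,0,0,0,0,0,0,1,0,0,0,0,0,0,1,0,0,0,0,0,0,1,0,0,0,0,0,1,1,0,0,0,0,0,2,1,0,0,0,0,0,3,1,0,0,0,0,0,3,1,0,0,0,0,0,3,1,0,0,0,0,0,3,1,0,0,0,0,0,3,1]

```text
time_s: 24.0
position: [0.5284, -0.2774, 0.2391]
tcp_rot: [[0.147, 0.989, 0.001], [0.989, -0.147, -0.0], [-0.0, 0.001, -1.0]]
force: [-0.7, 0.3, 0.2]
opening: 0.998
```

send_rows:
  moves: [0,0,0,-3,-3.5,0,1,0,0,0,-3,-3.5,0,1,0,0,0,-3,-3.5,0,1,0,0,0,-3,-3.5,0,1,0,0,0,-3,-3.5,0,1,0,0,0,-3,-3.5,0,1,0,0,0,-3,-3.5,0,1,0,0,0,-3,-3.5,0,1,0,0,0,0,0,0,1,0,0,0,0,0,0,1,0,0,0,0,0,0,1]

```text
time_s: 25.1
position: [0.2891, -0.5564, 0.2372]
tcp_rot: [[0.147, 0.989, 0.0], [0.989, -0.147, 0.001], [0.001, 0.0, -1.0]]
force: [0.0, 0.5, 0.5]
opening: 0.997
```

Run:
```python
from h import *
for n,cs in(('top',(240,160,490,250)),('side',(270,150,460,250))):
    c=capture(n);im=c['pixels'];x0,y0,x1,y1=cs
    cv2.imwrite(f'pics/{n}9.png',cv2.resize(im[y0:y1,x0:x1,::-1],None,fx=3.2 if n=='top' else 4,fy=3.2 if n=='top' else 4,interpolation=cv2.INTER_CUBIC))
    hsv=cv2.cvtColor(im,cv2.COLOR_RGB2HSV);m=cv2.inRange(hsv,(50,110,25),(85,255,255));k=np.zeros_like(m);k[y0:y1,x0:x1]=255
    N,l,st,ce=cv2.connectedComponentsWithStats(m&k)
    for i in range(1,N):
        if st[i,4]>50:print(n,ce[i].round(1),st[i,4],onplane(c,*ce[i],.089).round(3))
```

```text
top [332.8 200.2] 166 [0.549 0.041 0.089]
top [298.5 206. ] 167 [0.531 0.141 0.089]
top [442.6 209.7] 156 [ 0.527 -0.279  0.089]
top [362.6 220.7] 160 [ 0.491 -0.046  0.089]
side [397.6 166.6] 100 [ 0.513 -0.255  0.089]
side [371.3 189.6] 155 [ 0.494 -0.054  0.089]
side [339.4 194.9] 158 [0.552 0.034 0.089]
side [324.9 210. ] 192 [0.532 0.134 0.089]
```

View pics/top9.png

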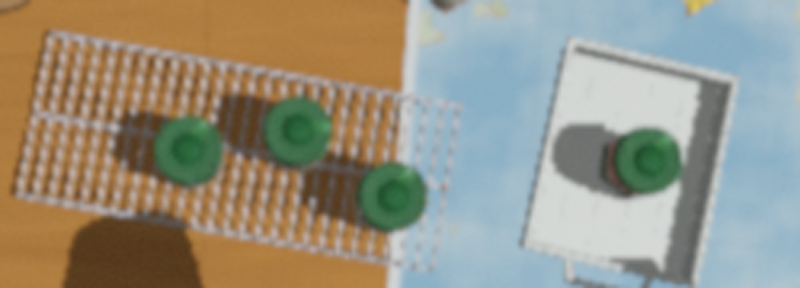

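View pics/side9.png

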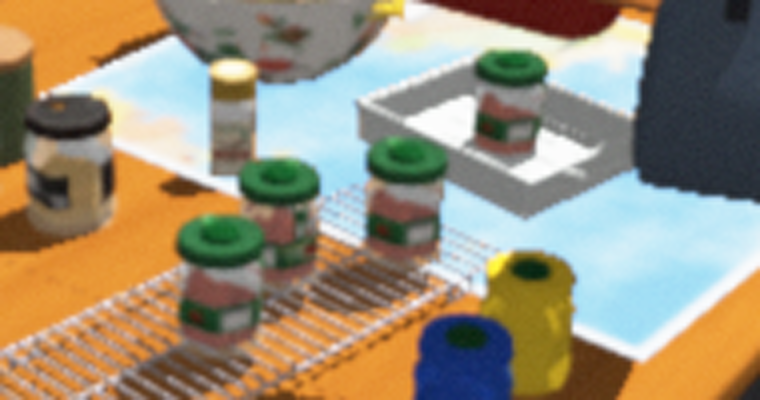

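The jar stands upright in the tray, with its lid at (0.527, -0.279) against the tray centre (0.529, -0.276). The other three lids are at the same pixels as at the start, and the arm is clear of everything.

```bash
python3 -c "
from rig import hand_in
print(hand_in())"
```

```text
the job is handed in; nothing more can be done
None
```

The leftmost jar had lost its seal. It now stands upright in the fridge tray, and I handed the job in at about 25 s of the 54 s allowed.

- **Press tests:** I pressed all four domes from left to right. The first gave with falling resistance and stopped 3.5 mm in, at about 7 N. The other three stayed firm, giving under 1 mm at 7 to 8.5 N. Jar 4's 8.5 N reading was above the 6 N you asked for, and force readings are noisy by about 1 N.
- **Move to the tray:** I gripped the first jar across the row, with the jaws 64.6 mm apart, and released it once the tray floor took its weight.
- **Last checks:** The jar's lid is within about 4 mm of the tray's centre, and it looks upright in both views. The three firm jars' lids are at the same pixels as at the start, to within about 0.2 px. The fingers read no contact force.
- **One disagreement:** The side camera reads about 2 px (7 mm) low compared with the top camera, so the dome crowns came out at 0.101 m instead of 0.109 m. Touch confirmed contact at about 0.109 m, so I relied on the top view and on force.

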